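Morning check of the burnisher's stop button

ROBOT

A 6-joint arm with a two-finger parallel gripper is mounted at the origin on the work surface. World frame = base frame: x ahead of the robot, y to its left, z up, the work surface at z = 0. Lengths are in m, angles in degrees, forces in N, time in s.
With the tool pointing down it reaches from about 0.3 to 0.85 m from the base axis. Payload 4.2 kg.
Tool frame: the origin (TCP) lies on the centre line of the jaws, within the pads' length; the fingertips stand 14 mm ahead of it and the grasp point (between the pads) lies 5 mm behind it; z points along the fingers, y is the line along which they close (so a half turn about z gives the same grasp; the last joint's range is limited). The gripper opens to 91 mm and grips with 3 to 60 N. Pads are 32 mm wide; open, the fingers measure 118 mm over their backs; the gripper's body (76 mm by 178 mm) begins 60 mm behind the grasp point.
Start: joints at [66.52, 18.312, 89.639, -0, 72.044, -1.146], TCP at [0.219, 0.532, 0.228] pointing down, gripper open.
Joint ranges: [-177.97, 177.97], [-48.28, 115.42], [12.27, 149.76], [-77.06, 257.06], [2.81, 150.46], [-146.56, 146.56]. Speed limits (degrees/s): [147.25, 147.25, 180, 180, 180, 180].

INTERFACE

Orientations are given as a 3x3 rotation matrix whose columns are the frame's x, y, z axes.
In Python, from station import ctrl gives the robot as it stands. The module is installed in compiled form; this text tells all that it offers.
- The arm moves only by the tool drive_tool, never from a script. Its argument "deltas" is a list of rows, each a list of 7 numbers: the shift along the tool's x, y, z scaled (see below), then the turn, a rotation vector about the tool's x, y, z scaled (see below), then the opening, from -1 (shut) to 1 (fully open). A call has 1 to 20 rows; each row is the pose to reach, as a shift and turn from the pose commanded when the call began, along the tool's axes at that moment; what a row does not reach only later rows make up. The controller multiplies each number of a shift by 25 cm and each number of a turn by pi/4 rad. A row lasts 1/8 s, in which the tool goes at most 62.5 mm and 10.7 degrees, less where a joint would pass 70% of its speed; a pose out of reach is approached as far as the arm can. A call with a number of a shift or a turn outside -1 to 1 is refused whole. A call with a gripper value outside its range is refused whole. The fingers move at their own pace and stop on an object; "squeeze" is the grip in N (left out, the last holds). Time passes only in rows, so rows that repeat a pose let the fingers close. It gives the time, the measured TCP pose, the force, the opening and the grip force at its end, in the units of the state.
- ctrl.state(): the state, without advancing time (a new reading comes with each control period).
- ctrl.get_image(name): name is "scene" or "side" or "wrist"; returns (picture, depth): 420x560x3 uint8, blue, green, red; 420x560 float32, m along the optical axis (not along the pixel's ray), 0 where there is no reading.
- ctrl.camera_params(name): a dict with "mtx" (3x3 intrinsics, pixels), "rvec" (rotation vector, rad) and "tvec" (3), from world to camera coordinates, as OpenCV has them. Camera axes: x right, y down, z forward; pixel columns grow to the right and rows downward; lengths in m; the calibration is good to about 2 mm. A picture is of the moment at which its call begins: read the wrist's pose just before it. camera_params takes no time and is no camera call; for the wrist camera it gives the pose at the moment of the call.
- ctrl.finish_job(): hands the job in; it is judged then, once.
The state is a dict: "clock": time; "joint_positions": joint angles; "joint_velocities": joint speeds; "tau": joint torques, N m; "position": TCP position; "tcp_rot": TCP orientation; "contact_force": force on the tool from outside, world axes, zero at the start; "ft_torque": the same for the moment, N m; "finger_gap": finger opening in m; "grasp_force": force on a finger pad.
Only numpy, scipy, OpenCV 4.12 (cv2) and the standard library are available. Lean on these libraries where they do the work, as an engineer would, in place of code of your own. Each camera call takes 0.05 s, during which the arm holds its last target. There are 200 camera calls.

TASK

Check the stop on the leather burnisher: push its mushroom button in with the fingertips until it latches, and take the fingers off to see that it stays in by itself. Then push its raised turn grip round clockwise with the fingertips until the button springs back out, and let go so that it rests fully out and untwisted. Pinch nothing, do not press the start button next to it, and leave the things lying about where they are.

Things in the scene. Friction and masses are not known exactly. Their poses are not given: they have to be found in the camera images.
- stop_box: The stop station, fixed: a grey enclosure 92 x 92 x 64 mm (x, y, z), screwed on the burnisher's 12 mm thick green base plate. Origin at the centre of its underside, z up. On its top stands a fixed grey protective collar, 80 mm outside and 70 mm inside diameter, rising to 82 mm above this origin. Inside it sits the red mushroom head, 60 mm in diameter, centred on the station's z axis; a raised turn grip crosses its top.
- turn_grip (a point): Centre of the top face of the mushroom's turn grip, on the turning axis; it moves with the head and its frame turns with the head (z up). The grip is an upright red bar across the middle of the head, 50 mm long along this frame's x (25 mm either way), 12 mm thick along y, standing 20 mm high on the crown. Its top is 114 mm above the stop station's origin with the button out and 107 mm latched in.
- stop_plunger (a joint): How far the mushroom is pushed in (straight down), in m: 0 = out; 0.007 = latched in at its stop, where it stays by itself. Resistance is about 8 N at first and falls off; beyond 3.5 mm the button snaps in. It may be pressed on the top of the turn grip; released, it rises only when twisted.
- stop_head (a joint): Twist of the mushroom, in rad, clockwise seen from above counting positive: 0 at rest (sprung), end stop at 0.85. It turns only clockwise: the end of the grip on its +x side then goes towards its -y side. With the button latched in, turning it to 0.5 to 0.65 rad (resistance about 0.1 N m) lifts it and it springs out; let go, it turns back to 0.
- start_box: The start station, fixed on the same base plate beside the stop station (either may be the nearer one to the robot): the same grey enclosure 92 x 92 x 64 mm, its centre 115 mm from that of the stop station. Origin at the centre of its underside. On its top an aluminium ring, 35 mm in diameter and 9 mm high, round a flush white push button.
- start_button (a joint): How far the start button (white, 25 mm in diameter, its top 74 mm above the start station's origin) is pushed in, in m: 0 = out, 0.005 = fully in. It must not be pressed.
- burnisher: The bench burnisher, fixed: a green base plate 300 x 460 x 12 mm (x, y, z), origin at the centre of its underside, x pointing away from the robot at yaw 0, y to the left. The two stations stand on its +y half at y = 130 mm; on its -y half, centred at y = -125 mm, lies a finned green motor (axis along x, 100 mm thick, top 150 mm above the table) with a shaft and a hardwood burnishing cone towards -x.
- wax_tin: Loose bystander: round aluminium tin, 48 mm in diameter, 26 mm high, standing on the base plate. Origin at the centre of its underside.
- dish: Loose bystander: blue plastic plate, 150 mm in diameter, 26 mm high, on the table. Origin at the centre of its underside.
- stick: Loose bystander: round piece of branch, 110 mm long along its x, 32 mm thick, lying on the table. Origin under its middle.
- awl: Loose bystander: awl lying along its x, wooden handle 85 mm long and 28 mm thick to -x, thin steel spike 68 mm long to +x, on the table. Origin below the ferrule.

How it is judged:
By the outcome, as a careful person would: the job done as asked, in the order asked, and still so for the second after the job is handed in, with the robot touching nothing.
It also fails if it takes over 38 s, if anything falls off the work surface, if the arm or the gripper's body presses on something with over 40 N, if the wrist force passes 120 N, or if a joint passes its speed limit or range.

## Working session

There is one attempt and no reset: what is moved stays moved. The work goes in short steps, Python scripts to look and compute and a tool call to move; the robot and the scene stay as the last step left them, time stands still between calls to the robot, and variables do not carry over. Pictures are saved under pics/ and viewed, at most 10 in all, crops included, and the job is handed in when it is done.

Besides the shell and the picture viewer there is one more tool, called after "Request:" as name(argument=value, ...), one argument or row to a line, values as JSON. drive_tool: Moves the arm, as the interface text tells. Shifts and turns lie within -1 to 1; 1 stands for 25 cm of shift or pi/4 rad of turn. Its arguments: {"type":"object","properties":{"deltas":{"type":"array"},"squeeze":{"type":"number"}},"required":["deltas"]}

```bash
mkdir -p pics; cat > h.py <<'E'
import numpy as np, cv2
from station import ctrl
def grab(n):
    P=ctrl.camera_params(n); im,d=ctrl.get_image(n)
    return im,d,np.array(P["mtx"],float),cv2.Rodrigues(np.array(P["rvec"],float))[0],np.array(P["tvec"],float).ravel()
def cloud(d,K,R,t):
    v,u=np.mgrid[:d.shape[0],:d.shape[1]]
    c=np.stack([(u-K[0,2])/K[0,0]*d,(v-K[1,2])/K[1,1]*d,d],-1)
    return (c-t)@R
E
python3 - <<'E'
from h import *
s=ctrl.state(); print({k:np.round(s[k],3).tolist() for k in ("clock","position","tcp_rot","contact_force","finger_gap")})
for n in ("scene","side"):
    im,d,K,R,t=grab(n); cv2.imwrite(f"pics/{n}0.png",im)
    W=cloud(d,K,R,t); np.savez(f"{n}0.npz",W=W,im=im,d=d)
    b,g,r=[im[...,i].astype(int) for i in range(3)]
    m=(r>90)&(g<0.45*r)&(b<0.45*r)&(d>0)
    p=W[m]; print(n,m.sum(),-R.T@t,p.mean(0) if len(p) else 0)
    for lo,hi in ((.09,.108),(.110,.140)):
        q=p[(p[:,2]>lo)&(p[:,2]<hi)]; print(lo,len(q),np.percentile(q,[1,50,99],axis=0).round(4).tolist() if len(q) else 0)
E
```

```text
{'clock': 0.0, 'position': [0.218, 0.531, 0.227], 'tcp_rot': [[-0.925, 0.38, -0.001], [0.38, 0.925, -0.002], [0.0, -0.002, -1.0]], 'contact_force': [0.527, 0.537, 0.012], 'finger_gap': 0.091}
scene 3348 [0.99297862 0.68838928 0.76354367] [ 0.34910671 -0.56425874  0.04032802]
0.09 282 [[0.588, -0.0254, 0.0949], [0.6189, 0.0069, 0.1033], [0.6408, 0.0219, 0.1078]]
0.11 185 [[0.5905, -0.0124, 0.1101], [0.6146, -0.0027, 0.1218], [0.6366, 0.0006, 0.1273]]
side 541 [ 0.26126788 -0.33154742  0.72942712] [ 0.60563774 -0.01350079  0.10928097]
0.09 402 [[0.583, -0.038, 0.0977], [0.605, -0.0207, 0.1047], [0.6354, 0.0164, 0.1077]]
0.11 133 [[0.5872, -0.016, 0.1208], [0.6095, -0.0109, 0.1256], [0.6349, -0.005, 0.128]]
```

```bash
python3 -c "
import cv2,numpy as np
a=cv2.imread('pics/scene0.png');b=cv2.imread('pics/side0.png')
cv2.imwrite('pics/both.png',cv2.resize(np.vstack([a,b]),(400,600)))"
```

```text
(no output)
```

View pics/scene0.png

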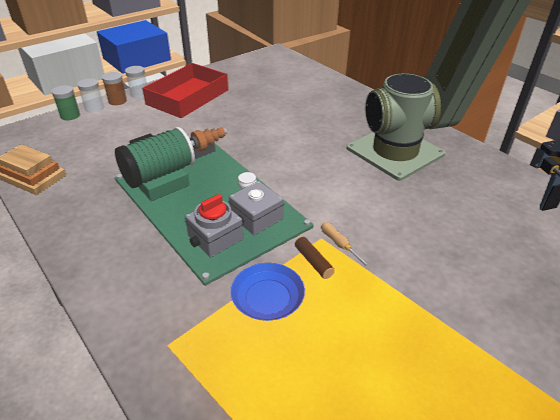

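View pics/side0.png

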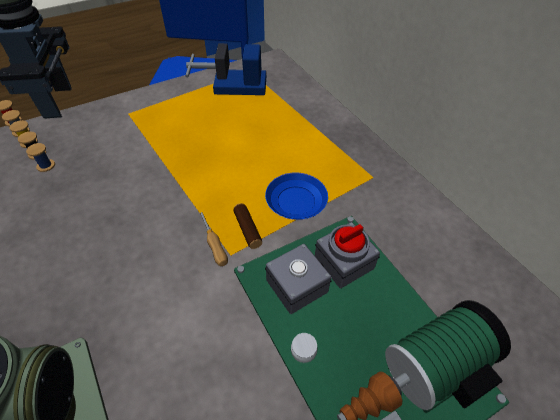

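The stop station (red mushroom) is at about (213,208) in scene and (350,240) in side. The start station is on its robot side at about (256,200) and (298,270). The grip runs roughly along world x. Next I'll get the axis and yaw.

```bash
cat >> h.py <<'E'
def plane(uv,z,K,R,t):
    uv=np.atleast_2d(uv).astype(float)
    r=np.c_[(uv[:,0]-K[0,2])/K[0,0],(uv[:,1]-K[1,2])/K[1,1],np.ones(len(uv))]@R
    c=-R.T@t
    return c+r*((z-c[2])/r[:,2])[:,None]
def red(im):
    b,g,r=[im[...,i].astype(int) for i in range(3)]
    return (r>90)&(g<0.45*r)&(b<0.45*r)
def grip(im,d,K,R,t,ztop,near=None):
    W=cloud(d,K,R,t); m=red(im)&(d>0)&(W[...,2]>ztop-.004)&(W[...,2]<ztop+.006)&(abs(W[...,0]-.61)<.06)&(abs(W[...,1])<.06)
    p=W[m]; v,u=np.nonzero(m)
    q=plane(np.c_[u,v],ztop,K,R,t)[:,:2].astype(np.float32)
    (c,wh,a)=cv2.minAreaRect(q*1000); a=a if wh[0]>wh[1] else a+90
    return np.round(c,1),np.round(wh,1),round((a+90)%180-90,1),len(q),np.median(p[:,2]).round(4)
def go(pos,yaw):
    """shift/turn numbers to bring the TCP to pos with tool x at yaw (deg), tool down"""
    from scipy.spatial.transform import Rotation as Ro
    s=ctrl.state(); R0=np.array(s["tcp_rot"]); p=np.array(s["position"])
    a=np.radians(yaw); x=np.array([np.cos(a),np.sin(a),0]); z=np.array([0,0,-1.]); Rt=np.c_[x,np.cross(z,x),z]
    print("shift",np.round(R0.T@(pos-p)/.25,3),"turn",np.round(Ro.from_matrix(R0.T@Rt).as_rotvec()/(np.pi/4),3))
def st():
    s=ctrl.state(); R=np.array(s["tcp_rot"])
    print(round(s["clock"],2),np.round(s["position"],4),"yaw",np.degrees(np.arctan2(R[1,0],R[0,0])).round(1),"F",np.round(s["contact_force"],1),"M",np.round(s["ft_torque"],2),"gap",s["finger_gap"])
E
python3 - <<'E'
from h import *
for n in ("scene","side"):
    im,d,K,R,t=grab(n); print(n,grip(im,d,K,R,t,.126))
    W=cloud(d,K,R,t); hsv=cv2.cvtColor(im,cv2.COLOR_BGR2HSV)
    # green plate yaw, ring white button
    m=(abs(W[...,2]-.012)<.004)&(hsv[...,0]>60)&(hsv[...,0]<95)&(hsv[...,1]>80)&(abs(W[...,0]-.6)<.5)&(abs(W[...,1]+.1)<.4)
    print("plate",cv2.minAreaRect((W[m][:,:2]*1000).astype(np.float32)))
    m=(abs(W[...,2]-.086)<.004)&(hsv[...,2]>190)&(hsv[...,1]<40)&(abs(W[...,0]-.5)<.15)&(abs(W[...,1])<.1)
    print("start",W[m].mean(0) if m.any() else 0,m.sum())
go(np.array([.611,-.007,.22]),91)
E
```

```text
scene (array([614.3,  -3.3]), array([48.3, 13.8]), 2.4, 93, np.float64(0.1244))
plate ((550.4907836914062, -133.30523681640625), (457.8863220214844, 297.7611389160156), 88.83843231201172)
start [ 0.4968756  -0.00346089  0.08457476] 101
side (array([610.1, -11. ]), array([48.9, 11.3]), 0.5, 129, np.float64(0.1255))
plate ((548.0448608398438, -138.46241760253906), (458.3821105957031, 299.9853210449219), 88.68803405761719)
start [ 0.49583904 -0.00719816  0.08595971] 110
shift [-2.271 -1.396  0.031] turn [-1.000e-03  1.000e-03  1.481e+00]
```

Request:
drive_tool(
  deltas=[
    [-0.95,-0.58,0,0,0,0.7,-1],
    [-0.95,-0.58,0,0,0,0.7,-1],
    [-0.95,-0.58,0,0,0,0.7,-1],
    [-0.95,-0.58,0,0,0,0.7,-1],
    [-0.95,-0.58,0,0,0,0.7,-1],
  ],
  squeeze=5,
)

```text
clock: 0.82
position: [0.3843, 0.305, 0.228]
tcp_rot: [[-0.588, 0.809, 0.0], [0.809, 0.588, -0.0], [-0.001, -0.0, -1.0]]
contact_force: [-0.4, 0.2, -0.8]
finger_gap: 0.0443
grasp_force: 0.0
```

```bash
python3 -c "
from h import *
st();go(np.array([.611,-.007,.22]),91)"
```

```text
0.82 [0.3843 0.305  0.228 ] yaw 126.0 F [-0.4  0.2 -0.8] M [0.01 0.06 0.04] gap 0.04428878319347893
shift [-1.543 -0.     0.033] turn [0.    0.001 0.778]
```

Request:
drive_tool(
  deltas=[
    [-1,0,0,0,0,0.7,-1],
    [-1,0,0,0,0,0.7,-1],
    [-1,0,0,0,0,0.7,-1],
    [-1,0,0,0,0,0.7,-1],
    [-1,0,0,0,0,0.7,-1],
  ],
)

```text
clock: 1.45
position: [0.5325, 0.1024, 0.2274]
tcp_rot: [[-0.076, 0.997, 0.0], [0.997, 0.076, -0.001], [-0.001, 0.0, -1.0]]
contact_force: [-0.2, 1.2, -0.2]
finger_gap: 0.0001
grasp_force: 0.0
```

```bash
python3 -c "
from h import *
st();go(np.array([.611,-.007,.22]),91)"
```

```text
1.45 [0.5325 0.1024 0.2274] yaw 94.3 F [-0.2  1.2 -0.2] M [-0.05  0.08  0.01] gap 0.00014432096020253969
shift [-0.46  0.28  0.03] turn [0.    0.001 0.074]
```

Request:
drive_tool(
  deltas=[
    [-0.46,0.28,0.03,0,0,0.07,-1],
    [-0.46,0.28,0.03,0,0,0.07,-1],
    [-0.46,0.28,0.03,0,0,0.07,-1],
    [-0.46,0.28,0.03,0,0,0.07,-1],
  ],
)

```text
clock: 1.95
position: [0.6092, -0.0025, 0.2199]
tcp_rot: [[-0.026, 1.0, -0.002], [1.0, 0.026, 0.001], [0.001, -0.002, -1.0]]
contact_force: [0.1, -0.1, -0.3]
finger_gap: 0.0006
grasp_force: 0.0
```

```bash
python3 -c "
from h import *
st()
im,d,K,R,t=grab('wrist'); cv2.imwrite('pics/w1.png',im); print(-R.T@t,grip(im,d,K,R,t,.126))
go(np.array([.611,-.007,.15]),91)"
```

```text
1.95 [ 0.6092 -0.0025  0.2199] yaw 91.5 F [ 0.1 -0.1 -0.3] M [-0.06  0.06 -0.03] gap 0.0006163264483005562
[0.60657733 0.0731355  0.37658924] (array([610.3,  -7.4]), array([48.8, 11.1]), 1.4, 696, np.float64(0.1254))
shift [-0.021  0.008  0.281] turn [-0.002 -0.001  0.012]
```

View pics/w1.png

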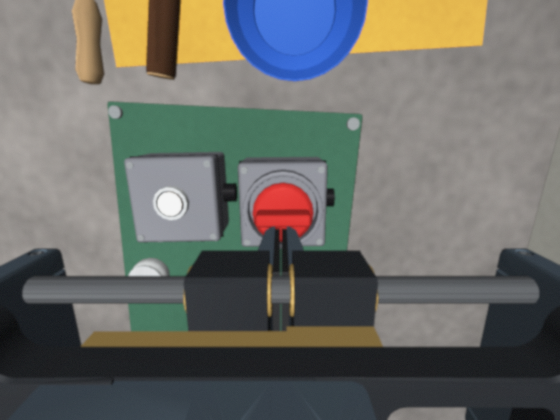

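The wrist view shows the mushroom at (283,208) with the grip in line with the image rows. The start button is at (170,203). The grip centre is (0.610, -0.007), with yaw about 1°.

Request:
drive_tool(
  deltas=[
    [-0.02,0.005,0.28,0,0,0,-1],
    [-0.02,0.005,0.28,0,0,0,-1],
    [-0.02,0.005,0.3,0,0,0,-1],
    [-0.02,0.005,0.315,0,0,0,-1],
    [-0.02,0.005,0.33,0,0,0,-1],
    [-0.02,0.005,0.34,0,0,0,-1],
    [-0.02,0.005,0.348,0,0,0,-1],
    [-0.02,0.005,0.348,0,0,0,-1],
  ],
)

```text
clock: 3.0
position: [0.611, -0.0083, 0.1333]
tcp_rot: [[-0.026, 1.0, -0.0], [1.0, 0.026, 0.0], [0.0, -0.0, -1.0]]
contact_force: [0.2, 0.4, -0.5]
finger_gap: 0.0002
grasp_force: 0.1
```

```bash
python3 -c "
from h import *
st()"
```

```text
3.0 [ 0.611  -0.0083  0.1333] yaw 91.5 F [ 0.2  0.4 -0.5] M [-0.06  0.05  0.  ] gap 0.00019048689181019185
```

Request:
drive_tool(
  deltas=[
    [0,0,0.006,0,0,0,-1],
    [0,0,0.012,0,0,0,-1],
    [0,0,0.012,0,0,0,-1],
  ],
)

```text
clock: 3.38
position: [0.6115, -0.0083, 0.133]
tcp_rot: [[-0.026, 1.0, 0.002], [1.0, 0.026, -0.0], [-0.0, 0.002, -1.0]]
contact_force: [-4.2, -0.1, 12.1]
finger_gap: 0.0006
grasp_force: 6.3
```

Request:
drive_tool(
  deltas=[
    [0,0,-0.1,0,0,0,-1],
    [0,0,-0.1,0,0,0,-1],
    [0,0,-0.1,0,0,0,-1],
    [0,0,-0.1,0,0,0,-1],
  ],
)

```text
clock: 3.88
position: [0.6105, -0.0082, 0.1542]
tcp_rot: [[-0.026, 1.0, -0.002], [1.0, 0.026, 0.0], [0.0, -0.002, -1.0]]
contact_force: [0.5, 0.3, 0.3]
finger_gap: 0.0004
grasp_force: 0.0
```

```bash
python3 -c "
from h import *
st()
for n in ('wrist','side','scene'):
    im,d,K,R,t=grab(n); print(n,grip(im,d,K,R,t,.119))
    W=cloud(d,K,R,t); m=red(im)&(d>0)&(np.hypot(W[...,0]-.610,W[...,1]+.007)<.035); print(np.percentile(W[m][:,2],[50,90,97,99.5]).round(4))
go(np.array([.632,.027,.152]),91.5)
"
```

```text
3.88 [ 0.6105 -0.0082  0.1542] yaw 91.5 F [0.5 0.3 0.3] M [-0.05  0.06 -0.01] gap 0.0004381574557446481
wrist (array([610.4,  -7.3]), array([48.8, 11.8]), 1.5, 552, np.float64(0.1183))
[0.0983 0.1184 0.1193 0.1565]
side (array([604.2, -11.6]), array([37.8, 13. ]), 2.6, 91, np.float64(0.1182))
[0.098  0.118  0.1194 0.1207]
scene (array([614.1,  -4.2]), array([48.6, 14.8]), 5.1, 93, np.float64(0.1174))
[0.0985 0.1174 0.119  0.2713]
shift [0.138 0.088 0.011] turn [-0.002 -0.     0.   ]
```

Latched, and it stays in with the fingers off: the grip top reads 0.1185. Now beside its far end.

Request:
drive_tool(
  deltas=[
    [0.12,0.08,0,0,0,0,-1],
    [0.12,0.08,0,0,0,0,-1],
    [0.12,0.08,0.06,0,0,0,-1],
    [0.12,0.08,0.12,0,0,0,-1],
    [0.12,0.08,0.12,0,0,0,-1],
    [0.12,0.08,0.12,0,0,0,-1],
  ],
)

```text
clock: 4.78
position: [0.6303, 0.022, 0.1253]
tcp_rot: [[-0.026, 1.0, -0.0], [1.0, 0.026, 0.0], [0.0, -0.0, -1.0]]
contact_force: [-0.6, -0.5, 0.5]
finger_gap: 0.0004
grasp_force: 0.0
```

```bash
python3 -c "
from h import *
st()
C=np.array([.6105,-.0073])
for th in (0,.15,.3,.45,.6,.75):
    a=np.radians(1.4)-th; e=np.array([np.cos(a),np.sin(a)]); n=np.array([-e[1],e[0]])
    p=C+.020*e+.022*n; print(th,p.round(4),end=' '); go(np.r_[p,.124],91.5-np.degrees(th))
"
```

```text
4.78 [0.6303 0.022  0.1253] yaw 91.5 F [-0.6 -0.5  0.5] M [-0.05  0.05 -0.01] gap 0.0004208363126787073
0 [0.63   0.0152] shift [-0.027 -0.002  0.005] turn [-0. -0. -0.]
0.15 [0.6331 0.012 ] shift [-0.04   0.01   0.005] turn [-0.    -0.     0.191]
0.3 [0.6357 0.0084] shift [-0.055  0.02   0.005] turn [-0.    -0.     0.382]
0.45 [0.6378 0.0045] shift [-0.071  0.028  0.005] turn [-0.    -0.     0.573]
0.6 [6.393e-01 3.000e-04] shift [-0.088  0.034  0.005] turn [-0.    -0.     0.764]
0.75 [ 0.6401 -0.0041] shift [-0.105  0.036  0.005] turn [-0.     0.     0.955]
```

Request:
drive_tool(
  deltas=[
    [-0.027,0,0.005,0,0,0,-1],
    [-0.034,0.005,0.005,0,0,0.1,-1],
    [-0.04,0.01,0.005,0,0,0.19,-1],
    [-0.047,0.015,0.005,0,0,0.29,-1],
    [-0.055,0.02,0.005,0,0,0.38,-1],
    [-0.055,0.02,0.005,0,0,0.38,-1],
    [-0.055,0.02,0.005,0,0,0.38,-1],
  ],
)

```text
clock: 5.65
position: [0.6369, 0.01, 0.1256]
tcp_rot: [[0.269, 0.963, 0.004], [0.963, -0.269, 0.003], [0.004, 0.003, -1.0]]
contact_force: [1.1, 4.6, 2.3]
finger_gap: 0.0006
grasp_force: 2.5
```

```bash
python3 -c "
from h import *
st()
for n in ('side','wrist'):
    im,d,K,R,t=grab(n); print(n,grip(im,d,K,R,t,.119)); cv2.imwrite(f'pics/t_{n}.png',cv2.resize(im[150:300,280:440] if n=='side' else im[120:300,180:380],None,fx=3,fy=3))
C=np.array([.6105,-.0073])
for th in (.3,.45,.6,.7,.8):
    a=np.radians(1.4)-th; e=np.array([np.cos(a),np.sin(a)]); n=np.array([-e[1],e[0]])
    p=C+.020*e+.022*n; print(th,p.round(4),end=' '); go(np.r_[p,.124],91.5-np.degrees(th))
"
```

```text
5.65 [0.6369 0.01   0.1256] yaw 74.4 F [1.1 4.6 2.3] M [ 0.76 -0.05 -0.02] gap 0.0005615024719469053
side (array([610. , -11.5]), array([14.4, 48.7]), -10.8, 148, np.float64(0.1194))
wrist (array([0., 0.]), array([0., 0.]), -90.0, 0, np.float64(nan))
0.3 [0.6357 0.0084] shift [-0.007 -0.003  0.006] turn [ 0.004 -0.005  0.002]
0.45 [0.6378 0.0045] shift [-0.02   0.009  0.006] turn [ 0.003 -0.005  0.193]
0.6 [6.393e-01 3.000e-04] shift [-0.035  0.019  0.006] turn [ 0.003 -0.006  0.383]
0.7 [ 0.6399 -0.0026] shift [-0.046  0.025  0.006] turn [ 0.002 -0.006  0.511]
0.8 [ 0.6402 -0.0056] shift [-0.057  0.029  0.006] turn [ 0.002 -0.006  0.638]
  return _methods._mean(a, axis=axis, dtype=dtype,
  ret = ret.dtype.type(ret / rcount)
```

View pics/t_wrist.png

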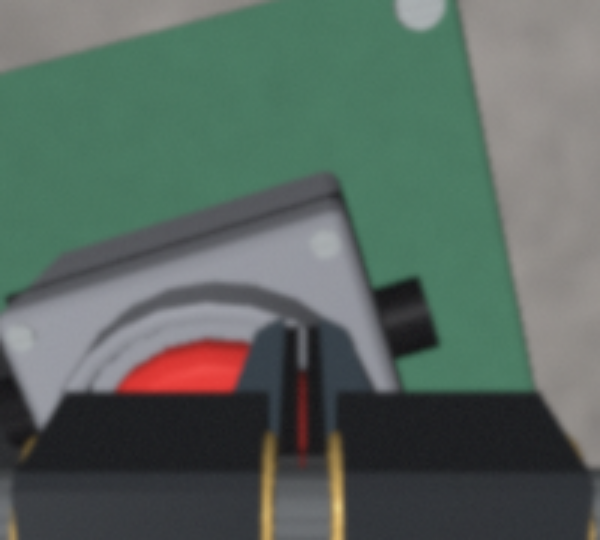

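The wrist crop shows the closed fingers flush against the side of the grip. The side view puts the grip at about -11°, so it is turning clockwise. I'll push on.

Request:
drive_tool(
  deltas=[
    [-0.007,0.006,0,0,0,0.1,-1],
    [-0.013,0.012,0,0,0,0.19,-1],
    [-0.02,0.017,0,0,0,0.29,-1],
    [-0.028,0.022,0,0,0,0.38,-1],
    [-0.039,0.028,0,0,0,0.51,-1],
    [-0.05,0.032,0,0,0,0.63,-1],
    [-0.05,0.032,0,0,0,0.63,-1],
    [-0.05,0.032,0,0,0,0.63,-1],
  ],
)

```text
clock: 6.75
position: [0.6417, -0.0054, 0.1253]
tcp_rot: [[0.693, 0.721, 0.004], [0.721, -0.693, 0.0], [0.003, 0.003, -1.0]]
contact_force: [4.1, 1.9, 1.9]
finger_gap: 0.0006
grasp_force: 2.2
```

```bash
python3 -c "
from h import *
st()
for n in ('side','scene'):
    im,d,K,R,t=grab(n)
    W=cloud(d,K,R,t); m=red(im)&(d>0)&(np.hypot(W[...,0]-.610,W[...,1]+.007)<.035); print(n,np.percentile(W[m][:,2],[50,90,97]).round(4),grip(im,d,K,R,t,.119),grip(im,d,K,R,t,.126))
"
```

```text
6.75 [ 0.6417 -0.0054  0.1253] yaw 46.1 F [4.1 1.9 1.9] M [ 0.19 -0.64  0.03] gap 0.0005588287343907429
side [0.106  0.1258 0.1269] (array([611.4,  -9.1]), array([19.4, 48.9]), -42.6, 113, np.float64(0.1219)) (array([609.4, -11.2]), array([14.1, 49. ]), -43.9, 145, np.float64(0.1256))
scene [0.1055 0.1245 0.1262] (array([616.1,   8.1]), array([50.4, 37.5]), 47.9, 83, np.float64(0.1206)) (array([6.099e+02, 5.000e-01]), array([13.3, 35. ]), -38.4, 69, np.float64(0.1247))
```

It has sprung out: the top is at 0.126, turned about 0.78 rad. Now I'll back off gently, away from the grip, and lift.

Request:
drive_tool(
  deltas=[
    [0.02,0,0,0,0,0,-1],
    [0.04,0,0,0,0,0,-1],
    [0.06,0,0,0,0,0,-1],
    [0.08,0,0,0,0,0,-1],
    [0.11,0,0,0,0,0,-1],
    [0.15,0,0,0,0,0,-1],
    [0.2,0,0,0,0,0,-1],
    [0.24,0,0,0,0,0,-1],
    [0.24,0,-0.2,0,0,0,-1],
    [0.24,0,-0.3,0,0,0,-1],
    [0.24,0,-0.3,0,0,0,-1],
    [0.24,0,-0.3,0,0,0,-1],
  ],
)

```text
clock: 8.35
position: [0.681, 0.0378, 0.1977]
tcp_rot: [[0.694, 0.72, -0.002], [0.72, -0.694, -0.0], [-0.002, -0.002, -1.0]]
contact_force: [0.2, -0.4, -0.8]
finger_gap: 0.0004
grasp_force: 0.0
```

```bash
python3 -c "
from h import *
st()
for n in ('side','scene'):
    im,d,K,R,t=grab(n); cv2.imwrite(f'pics/end_{n}.png',im)
    W=cloud(d,K,R,t); m=red(im)&(d>0)&(np.hypot(W[...,0]-.610,W[...,1]+.007)<.035); print(n,np.percentile(W[m][:,2],[50,90,97]).round(4),grip(im,d,K,R,t,.126))
"
```

```text
8.35 [0.681  0.0378 0.1977] yaw 46.1 F [ 0.2 -0.4 -0.8] M [-0.06  0.11  0.02] gap 0.00042262567071561633
side [0.1052 0.1259 0.127 ] (array([609.5, -11.1]), array([50., 12.]), 1.9, 135, np.float64(0.1256))
scene [0.1054 0.1245 0.1259] (array([614.3,  -3.3]), array([48.3, 13.7]), 2.4, 92, np.float64(0.1245))
```

View pics/end_side.png

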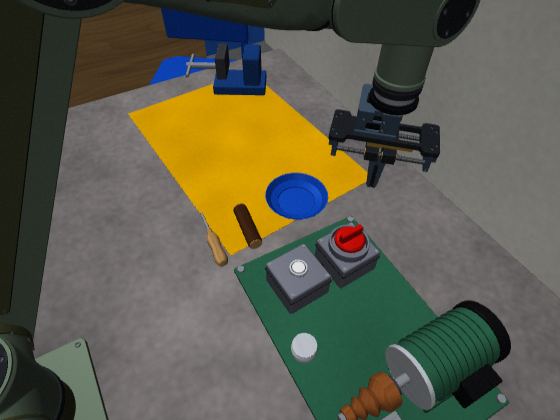

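The mushroom at (350,240) is out and untwisted, and its readings match the start. The loose things lie where they were, and the arm is clear.

```bash
python3 -c "
from station import ctrl
print(ctrl.finish_job())"
```

```text
the job is handed in; nothing more can be done
None
```

The stop button latched in and stayed in with the fingers off; turned clockwise it sprang out and now rests fully out and untwisted, the start button and loose things were left alone, and the job was handed in at about 8.5 s.

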